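# Lock the phone rest into its desk mount

### The arm

A 6-joint arm with a two-finger parallel gripper is mounted at the origin on the work surface. World frame = base frame: x ahead of the robot, y to its left, z up, the work surface at z = 0. Lengths are in m, angles in rad, forces in N, time in s.
With the tool pointing down it reaches from about 0.25 to 0.725 m from the base axis. Payload 9.7 kg.
Tool frame: the origin (TCP) lies on the centre line of the jaws, within the pads' length; the fingertips stand 8 mm ahead of it and the grasp point (between the pads) lies 11 mm behind it; z points along the fingers, y is the line along which they close (so a half turn about z gives the same grasp; the last joint's range is limited). The gripper opens to 85 mm and grips with 20 to 120 N. Pads are 22 mm wide; open, the fingers measure 114 mm over their backs; the gripper's body (76 mm by 85 mm) begins 54 mm behind the grasp point. The pads swing forward as they close: fully open they stand 13 mm farther back than shut.
Start: joints at [-1.232, 0.087, 0.176, 1.66, 0, 1.571], TCP at [0.183, -0.519, 0.201] pointing down, gripper open.
Joint ranges: [-3.13, 3.13], [-0.85, 1.81], [-1.15, 1.24], [-2.2, 2.28], [-1.44, 1.52], [-3.14, 3.14]. Speed limits (rad/s): [2.22, 2.22, 2.57, 3.14, 3.14, 3.14].

### API

Orientations are given as [roll, pitch, yaw] about the fixed x, y, z axes, in that order (R = Rz(yaw) Ry(pitch) Rx(roll)).
In Python, from workcell import get_state, viewer, order gives the robot as it stands. The module is installed in compiled form; this text tells all that it offers.
- The arm moves only by the shell command python3 -m crank 'ROWS'. ROWS is JSON, a list of rows, each an object with "linear": the shift along the tool's x, y, z in mm, a list of three; "rot": the turn, a rotation vector about the tool's x, y, z in degrees, a list of three; "gripper": the finger opening in mm, from 0 to 85.4. A call has 1 to 12 rows; each row shifts and turns the commanded pose from where the row before left it, along the tool's axes as they then stand; what a row does not reach is not made up. A row lasts 1/8 s, in which the tool goes at most 62.5 mm and 10.7 degrees, less where a joint would pass 70% of its speed; a pose out of reach is approached as far as the arm can. A call is refused whole if a number of a shift passes 62.5 or a number of a turn 10.7, either way. A call with a gripper value outside its range is refused whole. The fingers move at their own pace and stop on an object; the grip force is fixed at half the most. Time passes only in rows, so rows that do not move let the fingers close. It gives the time, the measured TCP pose, the force, the opening and the grip force at its end, in the units of the state.
- get_state(): the state, without advancing time (a new reading comes with each control period).
- viewer.camera(name): name is "scene" or "top"; returns (picture, depth): 420x560x3 uint8, red, green, blue; 420x560 float32, m along the optical axis (not along the pixel's ray), 0 where there is no reading.
- viewer.camera_params(name): a dict with "vertical_fov" (degrees; the focal length in pixels is half the picture's height over the tangent of half this angle, whatever the lens; pixels are square), "cx", "cy" (the principal point, pixels), "xyz" and "attitude" of the camera in the world. Camera axes: x right, y down, z forward; pixel columns grow to the right and rows downward; lengths in m; the calibration is good to about 2 mm. A picture is of the moment at which its call begins. camera_params takes no time and is no camera call.
- order.close_job(): hands the job in; it is judged then, once.
The state is a dict: "time_s": time; "joint_pos": joint angles; "qvel": joint speeds; "joint_efforts": joint torques, N m; "tcp_pos": TCP position; "tool_rot": TCP orientation; "wrist_force": force on the tool from outside, world axes, zero at the start; "moment": the same for the moment, N m; "gripper_width": finger opening in m; "grasp_force": force on a finger pad.
Only numpy, scipy, OpenCV 4.12 (cv2) and the standard library are available. Lean on these libraries where they do the work, as an engineer would, in place of code of your own. Each camera call takes 0.05 s, during which the arm holds its last target. There are 200 camera calls.

### The job

Take the white phone rest out of its wooden parking block and mount it on the desk mount: pass its T-shaped foot down through the slot in the steel plate, push it down against the spring, give it a quarter turn (either way) and let it come up so that it locks, standing upright, then let go of it. The slot plate may have been left off-centre, so feel for the slot; never push or pull the rest against the mount with more than 25 N, and leave the other things on the desk where they are.

Things in the scene. Friction and masses are not known exactly. Their poses are not given: they have to be found in the camera images.
- rest_mid (a point): Centre of the phone rest's white block: 70 mm long (its x), 26 wide (y), 46 high, a 12 mm wide, 14 mm deep groove along its top, on a 9 mm thick, 16 mm long steel stem ending in a T-foot. Loose, about 180 g. This point is on the stem's axis, 23 mm above the block's underside, 47 mm above the foot's underside. Hold the block across its width. Same after a half turn about z (up).
- rest_foot (a point): Centre of the phone rest's steel T-foot: a bar 37 mm long (parallel to the block's length, its x), 10 mm wide (its y), 8 mm high, 43 mm straight below rest_mid.
- holder: Wooden parking block, fixed, 110 (its x) x 80 (y) x 45 mm high, origin under its centre. In its top a 44 x 18 mm hole, 32 mm deep, long side along x. At the start the rest's foot hangs in the hole and its block sits on the wood (block underside 45 mm above the desk), lengthwise along x.
- mount: Desk mount, fixed: black housing 100 (its x) x 108 mm (its y), a steel slot plate on top, and two red rails along y at its x edges, up to 63 mm above the desk. Origin on the desk under the housing's centre, z up. The slot runs along its x.
- plate_nominal (a point): Point on the housing's axis at the level of the plate's upper face, 60 mm above the desk. The 80 x 92 x 6 mm plate has a slot 41.5 mm long (mount's x), 12.5 mm wide (mount's y), centred in x. The plate is adjustable along the mount's y (stiff, about 30 N) and was left anywhere from -12 to +12 mm from this point: this point does NOT show where the slot is. Find it by feel or sight.
- groove (a point): Point on the mount's axis 50 mm above the desk, where the centre of the T-foot is when locked. Under the plate a 17 mm wide, 4 mm deep groove crosses the slot's centre along the mount's y, between ridges reaching down to 50 mm above the desk: the foot turns only while its centre is lower than 46 mm. Locked: foot along the mount's y, up in the groove, block's underside 70 mm above the desk.
- spring (a point): Point on the mount's axis 47 mm above the desk: face of the orange sprung follower inside, at rest. It pushes the foot up with about 6 N, plus 0.3 N for each mm it is pushed down, and seats the foot in the groove. Pushed right down, the block's underside meets the plate when the foot's centre is 40 mm above the desk.
- mouse: Bystander, loose, not to be disturbed: black computer mouse, 105 x 58 x 32 mm; origin at the centre of its underside.
- phone: Bystander, loose, not to be disturbed: black phone lying flat, 155 x 74 x 9 mm; origin at the centre of its underside.
- bowl: Bystander, loose, not to be disturbed: blue bowl, 120 mm across, 60 mm high; origin at the centre of its underside.
- mug: Bystander, loose, not to be disturbed: white mug, 76 mm across, 85 mm high; origin at the centre of its underside.
- charger: Bystander, loose, not to be disturbed: white charger brick, 50 x 42 x 28 mm; origin at the centre of its underside.
- marker: Bystander, loose, not to be disturbed: green marker pen lying on the desk, 120 mm long, 14 mm thick; origin at the centre of its underside.
- tumbler: Bystander, loose, not to be disturbed: clear tumbler, 74 mm across, 85 mm high; origin at the centre of its underside.
Mind the look-alikes: they are no part of the job. Leave any pink look-alike of the part that bears rest_mid alone.

How it is judged:
On the way:
1. The T-foot has passed down through the slot, lying along it (z of rest_foot in the frame of mount below 0.0495 m and horizontal distance between rest_foot and mount below 0.02 m and angle between the x axis of rest_foot and the x axis of mount, either way round below 0.35 rad), for 0.05 s.
At the end, for the whole second after the job is handed in: The rest stands locked in the mount, released and still: the centre of its T-foot 47.5 to 52.5 mm above the desk and within 20 mm of the mount's axis, the foot within 0.2 rad of the mount's y direction (a quarter turn from the slot), upright within 0.12 rad (z of rest_foot in the frame of mount between 0.0475 and 0.0525 m and horizontal distance between rest_foot and mount below 0.02 m and angle between the x axis of rest_foot and the y axis of mount, either way round below 0.2 rad and angle between rest_mid's own z axis and vertical below 0.12 rad and linear speed of rest below 0.02 m/s); the robot touches nothing.
It fails at once if The rest pushed or pulled against the mount with more than 25 N (contact force between rest and mount above 25 N).
It fails at once if Another thing on the desk moved by more than 30 mm (distance of any of mouse, phone, bowl, mug, charger, marker, tumbler from where it was at the start of the episode above 0.03 m).
It also fails if it takes over 72 s, if anything falls off the work surface, if the arm or the gripper's body presses on something with over 40 N, if the wrist force passes 120 N, or if a joint passes its speed limit or range.

## Working session

There is one attempt and no reset: what is moved stays moved. The work goes in short steps, Python scripts to look and compute and a shell command to move; the robot and the scene stay as the last step left them, time stands still between calls to the robot, and variables do not carry over. Pictures are saved under pics/ and viewed, at most 10 in all, crops included, and the job is handed in when it is done.

```bash
mkdir -p pics
cat > h.py <<'E'
import numpy as np, cv2
from workcell import get_state, viewer, order
from scipy.spatial.transform import Rotation as R
def cam(n):
    p,d=viewer.camera(n); c=viewer.camera_params(n); return p,d,c
E
python3 - <<'E'
from h import *
s=get_state(); print({k:np.round(v,3) for k,v in s.items()})
for n in("scene","top"):
    p,d,c=cam(n); print(n,c,(d>0).mean()); cv2.imwrite(f"pics/{n}0.png",p[:,:,::-1]); np.savez(f"{n}0.npz",p=p,d=d)
E
```

```text
{'time_s': np.float64(0.0), 'joint_pos': array([-1.232,  0.087,  0.175,  1.66 , -0.   ,  1.571]), 'qvel': array([ 0.002, -0.003, -0.   ,  0.003,  0.001, -0.001]), 'joint_efforts': array([ 1.0000e-03, -5.2040e+01,  4.6479e+01,  1.7000e-02,  0.0000e+00,
        0.0000e+00]), 'tcp_pos': array([ 0.183, -0.518,  0.201]), 'tool_rot': array([-3.14 ,  0.   ,  0.339]), 'wrist_force': array([0.784, 0.138, 0.443]), 'moment': array([ 0.022,  0.021, -0.005]), 'grasp_force': np.float64(0.0), 'gripper_width': np.float64(0.085)}
scene {'vertical_fov': 54.47545426944113, 'cx': 276.40390725684574, 'cy': 212.3197645539085, 'xyz': array([ 1.30386648, -0.13103184,  0.83080303]), 'attitude': array([-2.35614237,  0.00646171,  1.37895294])} 0.9960799319727891
top {'vertical_fov': 52.020421892701165, 'cx': 272.77405785195214, 'cy': 204.37744740773945, 'xyz': array([0.41031507, 0.02822413, 1.17020712]), 'attitude': array([-2.99609592,  0.01258362, -1.5897348 ])} 0.9959438775510204
```

View pics/scene0.png

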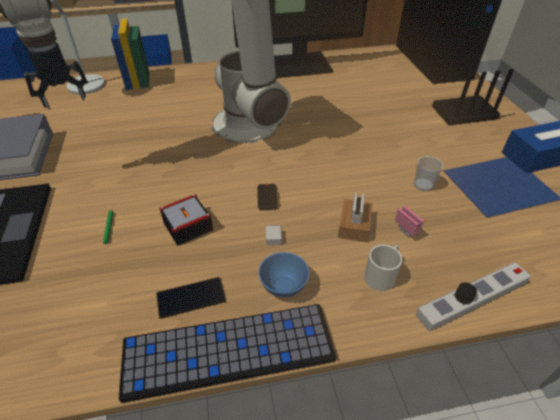

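View pics/top0.png

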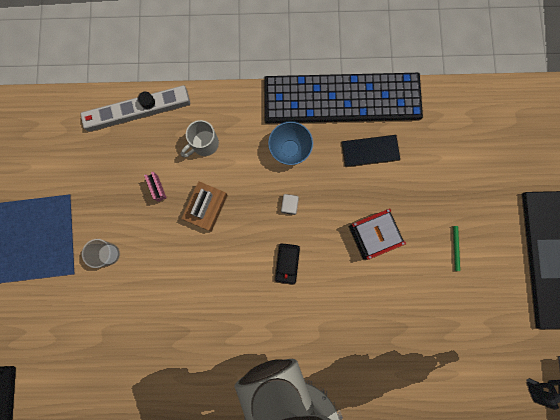

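The top view shows the holder at about (203,207) with the white rest at (200,203). The mount is at (377,234), with its slot showing orange at (379,233). The pink decoy is at (154,187). In the scene view the holder is at (355,218) and the mount at (187,217).

```bash
cat >> h.py <<'E'
def calib(c,shape=(420,560)):
    f=shape[0]/2/np.tan(np.radians(c["vertical_fov"])/2); return f,R.from_euler("xyz",c["attitude"]).as_matrix()
def world(d,c):
    f,M=calib(c); v,u=np.mgrid[:d.shape[0],:d.shape[1]]
    P=np.stack([(u-c["cx"])/f*d,(v-c["cy"])/f*d,d],-1); return P@M.T+c["xyz"]
def ray(uv,c,z):
    f,M=calib(c); r=np.c_[(np.atleast_2d(uv)-[c["cx"],c["cy"]])/f,np.ones(len(np.atleast_2d(uv)))]@M.T
    return c["xyz"]+r*((z-c["xyz"][2])/r[:,2])[:,None]
def tri(a,ca,b,cb):
    o=[];D=[]
    for uv,c in((a,ca),(b,cb)):
        p=ray(uv,c,0)[0]; o.append(c["xyz"]); D.append((p-c["xyz"])/np.linalg.norm(p-c["xyz"]))
    s=np.linalg.lstsq(np.c_[D[0],-D[1]],o[1]-o[0],rcond=None)[0]
    p,q=o[0]+s[0]*D[0],o[1]+s[1]*D[1]; return (p+q)/2,np.linalg.norm(p-q)
E
python3 - <<'E'
from h import *
rois={"scene":dict(holder=(330,185,385,250),mount=(150,185,225,255)),"top":dict(holder=(170,170,240,245),mount=(340,195,415,270))}
for n in("top","scene"):
    z=np.load(n+"0.npz"); p,d=z["p"],z["d"]; c=viewer.camera_params(n); W=world(d,c)
    hsv=cv2.cvtColor(p,cv2.COLOR_RGB2HSV)
    print(n,"desk z",np.round(np.median(W[280:300,300:340,2]),4))
    for k,(a,b,e,g) in rois[n].items():
        w=W[b:g,a:e].reshape(-1,3); h=hsv[b:g,a:e].reshape(-1,3).astype(int)
        white=(h[:,1]<60)&(h[:,2]>110); red=((h[:,0]<8)|(h[:,0]>172))&(h[:,1]>150)&(h[:,2]>70)
        sets=dict(wood=(abs(w[:,2]-.045)<.008)&~white, rest=(w[:,2]>.08)) if k=="holder" else dict(red=red&(w[:,2]>.045),body=w[:,2]>.045,plate=white&(abs(w[:,2]-.06)<.008),orange=(h[:,0]>8)&(h[:,0]<25)&(h[:,1]>130)&(w[:,2]>.02)&(h[:,2]>90))
        for m,mm in sets.items():
            q=w[mm]
            if len(q)<4: print(n,k,m,len(q)); continue
            r=cv2.minAreaRect((q[:,:2]*1000).astype(np.float32)); print(n,k,m,len(q),"z",np.round(np.percentile(q[:,2],[5,50,95]),4),np.round(q.mean(0),4),"rect",np.round(r[0],1),np.round(r[1],1),round(r[2],1))
    for k,(a,b,e,g) in rois[n].items():
        cv2.imwrite(f"{n}_{k}.png",cv2.resize(p[b:g,a:e,::-1],(400,300) if 0 else None,fx=5,fy=5,interpolation=cv2.INTER_CUBIC))
ims=[cv2.resize(cv2.imread(f"{n}_{k}.png"),(400,300)) for n in("top","scene") for k in("holder","mount")]
cv2.imwrite("pics/crops.png",np.vstack([np.hstack(ims[:2]),np.hstack(ims[2:])]))
E
```

```text
top desk z 0.001
top holder wood 898 z [0.0421 0.0462 0.0497] [0.5743 0.2209 0.046 ] rect [576.9 223.9] [ 81.7 110. ] 66.0
top holder rest 245 z [0.0807 0.0911 1.1702] [0.5618 0.2061 0.1865] rect [513.6 123.8] [272.2  71.4] 57.5
top mount red 233 z [0.0607 0.064  0.0677] [ 0.4907 -0.2277  0.0736] rect [ 452.6 -129. ] [ 99.1 323.7] 21.2
top mount body 1668 z [0.0515 0.0609 0.0658] [ 0.4896 -0.2257  0.0707] rect [ 452.2 -129.4] [100.  324.1] 21.3
top mount plate 1025 z [0.0572 0.061  0.0646] [ 0.4919 -0.2318  0.061 ] rect [ 491.9 -231. ] [94.3 97.8] 20.9
top mount orange 61 z [0.0455 0.0491 0.0649] [ 0.4882 -0.2347  0.0509] rect [ 483.2 -249.5] [ 64.1 133.6] 74.6
scene desk z -0.0005
scene holder wood 681 z [0.0403 0.0441 0.0467] [0.5897 0.2191 0.0439] rect [580.4 223.8] [ 79.9 115.2] 66.1
scene holder rest 161 z [0.0818 0.0889 0.8308] [0.6699 0.1939 0.1478] rect [942.2  88.7] [ 90.6 841.5] 64.9
scene mount red 158 z [0.0576 0.0613 0.0642] [ 0.5112 -0.2285  0.0612] rect [ 495.1 -230.2] [103.3 107. ] 20.9
scene mount body 1241 z [0.048  0.0586 0.0631] [ 0.5122 -0.2292  0.0688] rect [ 865.1 -156. ] [870.3 122.7] 11.3
scene mount plate 649 z [0.0567 0.0589 0.0615] [ 0.4947 -0.232   0.059 ] rect [ 496.8 -229.1] [90.9 94.9] 20.8
scene mount orange 30 z [0.0437 0.0465 0.0624] [ 0.4765 -0.2338  0.049 ] rect [ 473.5 -239.4] [ 50.3 106.6] 19.8
```

View pics/crops.png

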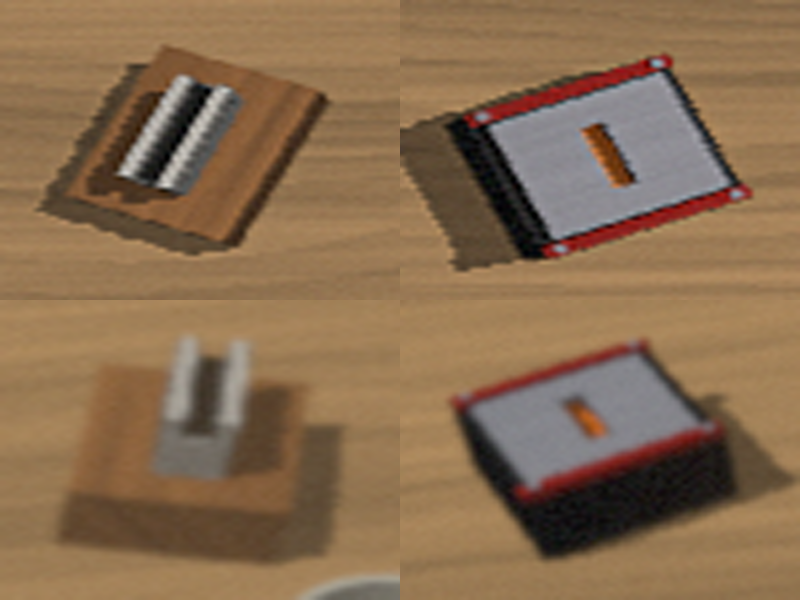

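The crops show the rest upright in the holder and the orange slot in the plate, with the red rails marking the mount's x edges. Next I'll refine the fits without the invalid depth pixels and measure the slot itself.

```bash
cat > m.py <<'E'
from h import *
def fit(q):
    r=cv2.minAreaRect((q[:,:2]*1000).astype(np.float32)); b=cv2.boxPoints(r); e=[b[1]-b[0],b[2]-b[1]]; L=max(e,key=np.linalg.norm)
    return np.round(r[0],1),np.round(sorted(r[1]),1),"longyaw",round(np.degrees(np.arctan2(L[1],L[0]))%180,1)
rois={"scene":dict(holder=(330,185,385,250),mount=(150,185,225,255)),"top":dict(holder=(170,170,240,245),mount=(340,195,415,270))}
uv={}
for n in("top","scene"):
    z=np.load(n+"0.npz"); p,d=z["p"],z["d"]; c=viewer.camera_params(n); W=world(d,c)
    hsv=cv2.cvtColor(p,cv2.COLOR_RGB2HSV).astype(int)
    def sub(k): 
        m=np.zeros(d.shape,bool); a,b,e,g=rois[n][k]; m[b:g,a:e]=1; return m&(d>0)
    H,S,V=hsv[...,0],hsv[...,1],hsv[...,2]; Z=W[...,2]
    rt=sub("holder")&(Z>.084)&(Z<.1)
    q=W[rt]; print(n,"rest top",rt.sum(),np.round(np.median(q[:,2]),4),fit(q))
    red=sub("mount")&((H<8)|(H>172))&(S>150)&(V>70)&(Z>.05)&(Z<.07)
    q=W[red]; print(n,"rails",np.median(q[:,2]).round(4),fit(q))
    v,u=np.nonzero(red); rq=ray(np.c_[u,v],c,.063); print(n,"rails by ray",fit(rq))
    pl=sub("mount")&(S<60)&(V>110)&(abs(Z-.06)<.008)
    P=ray(np.argwhere(pl)[:,::-1],c,.06); print(n,"plate",fit(P))
    hull=cv2.convexHull(np.argwhere(pl)[:,::-1].astype(np.int32)); hm=np.zeros(d.shape,np.uint8); cv2.fillPoly(hm,[hull],1); hm=cv2.erode(hm,np.ones((9,9)))
    sl=(hm>0)&~pl&((S>80)|(V<90)); S_=ray(np.argwhere(sl)[:,::-1],c,.06); print(n,"slot",sl.sum(),fit(S_),S_.mean(0).round(4))
    # corners for triangulation: rail extreme pixels
    b=cv2.boxPoints(cv2.minAreaRect((rq[:,:2]).astype(np.float32)*1000)); 
    uv[n]=[np.argwhere(m)[:,::-1].mean(0) for m in(cv2.erode(red.astype(np.uint8),np.ones((1,1)))>0,)]
ct,cs=[viewer.camera_params(n) for n in("top","scene")]
print("tri rails centroid",tri(uv["top"][0],ct,uv["scene"][0],cs))
E
python3 m.py
```

```text
top rest top 184 0.0914 (array([577.4, 224.1]), array([27.1, 70. ]), 'longyaw', np.float32(157.7))
top rails 0.064 (array([ 491.7, -230.1]), array([ 99.1, 106.8]), 'longyaw', np.float32(111.2))
top rails by ray (array([ 491.9, -230.5]), array([ 99.2, 105.4]), 'longyaw', np.float32(111.2))
top plate (array([ 492. , -231.3]), array([95.2, 96.1]), 'longyaw', np.float32(111.2))
top slot 76 (array([ 492.1, -232.1]), array([12.1, 40.1]), 'longyaw', np.float32(21.0)) [ 0.4923 -0.2321  0.06  ]
scene rest top 123 0.0892 (array([640.3, 219.9]), array([ 43.7, 193.8]), 'longyaw', np.float32(175.0))
scene rails 0.0613 (array([ 495.1, -230.2]), array([103.3, 107. ]), 'longyaw', np.float32(110.9))
scene rails by ray (array([ 499.2, -230.9]), array([101.8, 106.3]), 'longyaw', np.float32(111.6))
scene plate (array([ 495.6, -228.7]), array([82.5, 96. ]), 'longyaw', np.float32(111.5))
scene slot 37 (array([ 497.1, -230.3]), array([10.5, 34.1]), 'longyaw', np.float32(21.0)) [ 0.4976 -0.2301  0.06  ]
tri rails centroid (array([ 0.49295217, -0.23270796,  0.04294363]), np.float64(0.0040482594702056325))
```

```bash
python3 -m crank '[{"linear":[0,0,0],"rot":[0,0,10.4],"gripper":85},{"linear":[40,-40,0],"rot":[0,0,0],"gripper":85},{"linear":[43,-40,0],"rot":[0,0,0],"gripper":85}]'; python3 -c "
from h import *
print(get_state()['joint_pos'],np.degrees(get_state()['tool_rot']))"
```

```text
time_s: 0.48
tcp_pos: [0.2524, -0.4257, 0.2006]
tool_rot: [-3.141, 0.0, 0.155]
wrist_force: [1.0, -0.4, 0.7]
gripper_width: 0.0851
grasp_force: 0.0
[-1.03562719e+00 -4.38354598e-02  4.15267191e-02  1.65724979e+00
  9.05880865e-05  1.95062701e+00] [-1.79940006e+02  1.83620375e-02  8.90024485e+00]
```

```bash
cat > plan.py <<'E'
# usage: plan.py x y z yaw_deg nrows  -> tool-frame rows to get there from the measured pose (tool down)
import sys; from h import *
x,y,z,yaw,n=map(float,sys.argv[1:]); n=int(n); s=get_state(); p=s["tcp_pos"]; y0=np.degrees(s["tool_rot"][2])
t=-((yaw-y0+180)%360-180)/n; d=(np.array([x,y,z])-p)*1000/n
print("t",round(s["time_s"],2),"pos",p.round(4),"yaw",round(y0,2),"rot/row",round(t,2),"F",s["wrist_force"].round(2),"M",s["moment"].round(3),"q6",s["joint_pos"][5].round(2),"w",s["gripper_width"].round(4))
for i in range(n):
    a=np.radians(y0-t*i); print(np.round([d[0]*np.cos(a)+d[1]*np.sin(a),d[0]*np.sin(a)-d[1]*np.cos(a),-d[2]],1).tolist())
E
python3 plan.py .5774 .2241 .2 157.7 14
```

```text
Traceback (most recent call last):
  File "plan.py", line 5, in <module>
    print("t",round(s["time_s"],2),"pos",p.round(4),"yaw",round(y0,2),"rot/row",round(t,2),"F",s["wrist_force"].round(2),"M",s["moment"].round(3),"q6",s["joint_pos"][5].round(2),"w",s["gripper_width"].round(4))
                                                                                                                                                                                      ^^^^^^^^^^^^^^^^^^^^^^^^
AttributeError: 'float' object has no attribute 'round'
```

```bash
sed -i 's/s\["gripper_width"\].round(4)/round(s["gripper_width"],4)/; s/s\["joint_pos"\]\[5\].round(2)/round(float(s["joint_pos"][5]),2)/' plan.py
python3 plan.py .5774 .2241 .2 157.7 14
```

```text
t 0.47 pos [ 0.2524 -0.4257  0.2006] yaw 8.9 rot/row -10.63 F [ 1.   -0.42  0.69] M [-0.016 -0.066 -0.021] q6 1.95 w 0.0851
[30.1, -42.3, 0.0]
[37.4, -36.0, 0.0]
[43.4, -28.5, 0.0]
[47.9, -20.0, 0.0]
[50.8, -10.8, 0.0]
[51.9, -1.3, 0.0]
[51.2, 8.3, 0.0]
[48.8, 17.6, 0.0]
[44.7, 26.3, 0.0]
[39.1, 34.1, 0.0]
[32.1, 40.8, 0.0]
[24.1, 46.0, 0.0]
[15.2, 49.6, 0.0]
[5.7, 51.6, 0.0]
```

```bash
python3 -m crank '[{"linear":[30,-42,0],"rot":[0,0,-10.6],"gripper":85},{"linear":[37.4,-36,0],"rot":[0,0,-10.6],"gripper":85},{"linear":[43.4,-28.5,0],"rot":[0,0,-10.6],"gripper":85},{"linear":[47.9,-20,0],"rot":[0,0,-10.6],"gripper":85},{"linear":[50.8,-10.8,0],"rot":[0,0,-10.6],"gripper":85},{"linear":[51.9,-1.3,0],"rot":[0,0,-10.6],"gripper":85},{"linear":[51.2,8.3,0],"rot":[0,0,-10.6],"gripper":85},{"linear":[48.8,17.6,0],"rot":[0,0,-10.6],"gripper":85},{"linear":[44.7,26.3,0],"rot":[0,0,-10.6],"gripper":85},{"linear":[39.1,34.1,0],"rot":[0,0,-10.6],"gripper":85},{"linear":[32,40.8,0],"rot":[0,0,-10.6],"gripper":85},{"linear":[24,46,0],"rot":[0,0,-10.6],"gripper":85}]'; python3 plan.py .5774 .2241 .2 157.7 3
```

```text
time_s: 1.98
tcp_pos: [0.5316, 0.1314, 0.201]
tool_rot: [-3.141, -0.0, 2.384]
wrist_force: [0.0, 0.0, 0.6]
gripper_width: 0.085
grasp_force: 0.0
t 1.98 pos [0.5316 0.1314 0.201 ] yaw 136.58 rot/row -7.04 F [0.03 0.05 0.6 ] M [-0.001 -0.06   0.026] q6 1.0 w 0.085
[10.1, 32.9, 0.3]
[6.0, 33.9, 0.3]
[1.8, 34.4, 0.3]
```

Tracking is good. Next is the final approach above the rest.

```bash
python3 -m crank '[{"linear":[10.1,32.9,0],"rot":[0,0,-7],"gripper":85},{"linear":[6,33.9,0],"rot":[0,0,-7],"gripper":85},{"linear":[1.8,34.4,0],"rot":[0,0,-7],"gripper":85},{"linear":[0,0,40],"rot":[0,0,0],"gripper":60},{"linear":[0,0,30],"rot":[0,0,0],"gripper":60},{"linear":[0,0,0],"rot":[0,0,0],"gripper":60}]'; python3 plan.py .5774 .2241 .064 157.7 3
python3 - <<'E'
from h import *
o=[]
for n,(u,v) in(("top",(200,205)),("scene",(356,205))):
    p,d,c=cam(n); np.savez(n+"1.npz",p=p,d=d); o.append(cv2.resize(p[v-50:v+50,u-65:u+65,::-1],(390,300),interpolation=cv2.INTER_CUBIC))
cv2.imwrite("pics/pre.png",np.hstack(o))
E
```

```text
time_s: 2.72
tcp_pos: [0.5762, 0.2215, 0.1285]
tool_rot: [-3.138, -0.004, 2.744]
wrist_force: [0.6, 0.1, -0.4]
gripper_width: 0.0599
grasp_force: 0.0
t 2.73 pos [0.5762 0.2215 0.1285] yaw 157.22 rot/row -0.16 F [ 0.55  0.14 -0.36] M [-0.066  0.028 -0.039] q6 0.76 w 0.0599
[-0.0, 1.0, 21.5]
[-0.0, 1.0, 21.5]
[-0.0, 1.0, 21.5]
```

View pics/pre.png

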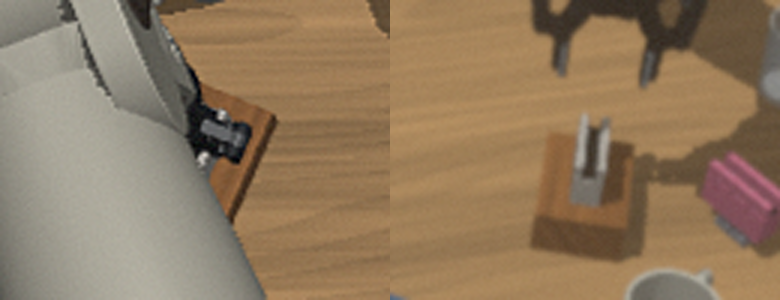

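The scene picture shows the fingers straddling the block: tips at about (560,70) and (648,80), block at (590,160). The pink decoy is well clear, so I'll descend and grip.

```bash
python3 -m crank '[{"linear":[0,2.5,25],"rot":[0,0,0],"gripper":60},{"linear":[0,0,25],"rot":[0,0,0],"gripper":60},{"linear":[0,0,13],"rot":[0,0,0],"gripper":60},{"linear":[0,0,0],"rot":[0,0,0],"gripper":60},{"linear":[0,0,0],"rot":[0,0,0],"gripper":15},{"linear":[0,0,0],"rot":[0,0,0],"gripper":15},{"linear":[0,0,0],"rot":[0,0,0],"gripper":15},{"linear":[0,0,0],"rot":[0,0,0],"gripper":15},{"linear":[0,0,0],"rot":[0,0,0],"gripper":15}]'; python3 plan.py .4923 -.2319 .2 201.2 12
```

```text
time_s: 3.95
tcp_pos: [0.5786, 0.2243, 0.0683]
tool_rot: [3.142, -0.0, 2.744]
wrist_force: [-0.3, 0.7, 1.5]
gripper_width: 0.0148
grasp_force: 0.0
t 3.95 pos [0.5786 0.2243 0.0683] yaw 157.21 rot/row -3.67 F [-0.27  0.75  1.53] M [-0.035 -0.002  0.012] q6 0.77 w 0.0148
[-8.1, -37.8, -11.0]
[-5.7, -38.3, -11.0]
[-3.2, -38.6, -11.0]
[-0.7, -38.7, -11.0]
[1.7, -38.6, -11.0]
[4.2, -38.5, -11.0]
[6.7, -38.1, -11.0]
[9.1, -37.6, -11.0]
[11.5, -36.9, -11.0]
[13.8, -36.1, -11.0]
[16.1, -35.2, -11.0]
[18.3, -34.1, -11.0]
```

The fingers closed to 14.8 mm with no grip force, so I need to look before moving.

Run:
```python
from h import *
o=[]
for n,(u,v) in(("top",(200,205)),("scene",(356,205))):
    p,d,c=cam(n); o.append(cv2.resize(p[v-50:v+50,u-65:u+65,::-1],(390,300),interpolation=cv2.INTER_CUBIC))
cv2.imwrite("pics/grip.png",np.hstack(o)); s=get_state(); print(s["gripper_width"],s["grasp_force"],s["tcp_pos"])
```

```text
0.014902157395299376 0.0 [0.57857788 0.22423226 0.0682599 ]
```

View pics/grip.png

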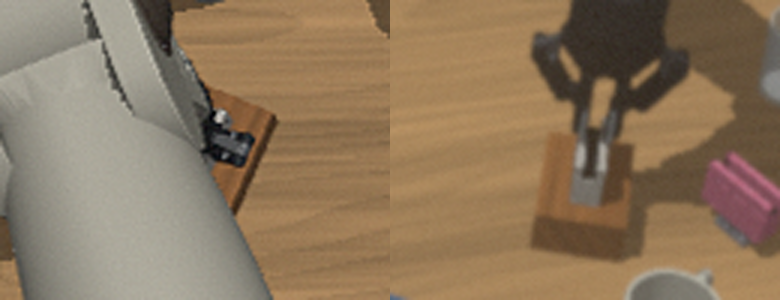

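Run:
```python
from h import *
def proj(P,c):
    f,M=calib(c); q=(np.array(P)-c["xyz"])@M; return (q[:2]/q[2]*f+[c["cx"],c["cy"]]).round(1)
for n in("top","scene"):
    c=viewer.camera_params(n); z=np.load(n+"0.npz"); W=world(z["d"],c)
    for P in([.5786,.2243,.068],[.5774,.2241,.091],[.5774,.2241,.045],[.5774,.2241,.15]): print(n,P,proj(P,c))
    H=cv2.cvtColor(z["p"],cv2.COLOR_RGB2HSV).astype(int)
    a,b,e,g=(330,180,385,250) if n=="scene" else (170,170,240,245)
    m=np.zeros(z["d"].shape,bool); m[b:g,a:e]=1; Z=W[...,2]
    wht=m&(H[...,1]<50)&(H[...,2]>120)
    ij=np.argwhere(wht); print(n,"white px bbox",ij.min(0)[::-1],ij.max(0)[::-1],"mean",ij.mean(0)[::-1].round(1),"median W",np.median(W[wht],0).round(4))
    t=wht&(Z>.08)&(Z<.1); print("top pts",W[t].min(0).round(3),W[t].max(0).round(3))
```

```text
top [0.5786, 0.2243, 0.068] [201.4 203.4]
top [0.5774, 0.2241, 0.091] [199.8 202.5]
top [0.5774, 0.2241, 0.045] [203.  205.1]
top [0.5774, 0.2241, 0.15] [195.4 198.8]
top white px bbox [191 189] [210 216] mean [199.9 202.4] median W [0.5777 0.2239 0.0917]
top pts [0.543 0.201 0.08 ] [0.612 0.247 0.096]
scene [0.5786, 0.2243, 0.068] [357.1 207.5]
scene [0.5774, 0.2241, 0.091] [358. 201.]
scene [0.5774, 0.2241, 0.045] [355.7 213.3]
scene [0.5774, 0.2241, 0.15] [361.1 184. ]
scene white px bbox [353 194] [384 249] mean [362.5 212.1] median W [0.5916 0.2232 0.0892]
top pts [0.548 0.202 0.08 ] [0.736 0.247 0.093]
```

Run:
```python
from h import *
def proj(P,c):
    f,M=calib(c); q=(np.array(P)-c["xyz"])@M; return (q[:2]/q[2]*f+[c["cx"],c["cy"]]).round(1)
p,d,c=cam("scene"); np.savez("scene2.npz",p=p,d=d)
for nm,dd,pp in(("pre",np.load("scene1.npz")["d"],np.load("scene1.npz")["p"]),("now",d,p)):
    W=world(dd,c); m=np.zeros(d.shape,bool); m[150:225,330:395]=1
    m&=(dd>0)&(W[...,2]>.06)&(W[...,2]<.25)&(pp.max(-1)<110)
    w=W[m]; print(nm,len(w))
    for lo in np.arange(.06,.25,.02):
        q=w[(w[:,2]>=lo)&(w[:,2]<lo+.02)]
        if len(q): print(round(lo,2),len(q),"med",np.median(q,0).round(3),"ymin/max",q[:,1].min().round(3),q[:,1].max().round(3),"x",q[:,0].min().round(3),q[:,0].max().round(3))
W=world(d,c)
for v in range(186,226,4): print(v,[ (W[v,u]*1000).round(0).astype(int).tolist() for u in (353,357,361,365)])
```

```text
pre 687
0.06 75 med [0.582 0.223 0.077] ymin/max 0.207 0.24 x 0.548 0.617
0.08 7 med [0.61  0.213 0.082] ymin/max 0.203 0.224 x 0.606 0.617
0.16 25 med [0.589 0.246 0.175] ymin/max 0.181 0.257 x 0.567 0.603
0.18 70 med [0.598 0.246 0.189] ymin/max 0.179 0.259 x 0.566 0.606
0.2 157 med [0.59  0.244 0.216] ymin/max 0.161 0.274 x 0.551 0.615
0.22 223 med [0.588 0.225 0.232] ymin/max 0.157 0.276 x 0.555 0.616
0.24 130 med [0.589 0.218 0.245] ymin/max 0.156 0.277 x 0.565 0.617
now 1339
0.06 75 med [0.585 0.222 0.077] ymin/max 0.207 0.24 x 0.546 0.617
0.08 19 med [0.578 0.232 0.089] ymin/max 0.203 0.241 x 0.557 0.616
0.1 52 med [0.589 0.22  0.112] ymin/max 0.203 0.239 x 0.576 0.598
0.12 61 med [0.59  0.228 0.13 ] ymin/max 0.197 0.247 x 0.569 0.599
0.14 186 med [0.588 0.23  0.152] ymin/max 0.179 0.263 x 0.558 0.609
0.16 174 med [0.592 0.224 0.171] ymin/max 0.167 0.273 x 0.557 0.615
0.18 333 med [0.593 0.221 0.192] ymin/max 0.162 0.287 x 0.547 0.618
0.2 184 med [0.592 0.215 0.206] ymin/max 0.176 0.266 x 0.56 0.607
0.22 143 med [0.612 0.208 0.233] ymin/max 0.186 0.256 x 0.571 0.621
0.24 112 med [0.612 0.209 0.245] ymin/max 0.186 0.253 x 0.578 0.62
186 [[582, 201, 152], [587, 209, 154], [425, 299, -1], [578, 235, 142]]
190 [[584, 202, 139], [590, 210, 143], [444, 293, 0], [598, 227, 147]]
194 [[581, 205, 122], [587, 213, 127], [460, 287, -1], [597, 230, 132]]
198 [[581, 207, 108], [551, 233, 76], [565, 237, 88], [596, 233, 117]]
202 [[560, 219, 72], [563, 229, 73], [581, 232, 89], [540, 264, 45]]
206 [[592, 206, 90], [581, 222, 76], [598, 225, 92], [552, 260, 41]]
210 [[605, 201, 89], [596, 217, 77], [612, 220, 92], [568, 255, 42]]
214 [[608, 202, 77], [608, 213, 75], [615, 221, 80], [583, 249, 43]]
218 [[609, 203, 63], [611, 214, 63], [617, 222, 67], [598, 244, 43]]
222 [[609, 206, 47], [615, 214, 51], [611, 227, 45], [616, 236, 48]]
```

Depth says the fingertips are really at about z = 0.10 m, above the block top. That is roughly 40 mm higher than the reported TCP implies, while x and y agree. The wooden block and desk heights check out, so I'll trust the cameras, reopen, and go down in watched stages.

```bash
cat > tips.py <<'E'
from h import *
import sys
u0,u1,v0,v1=map(int,sys.argv[1:5])
p,d,c=cam("scene"); W=world(d,c); s=get_state()
m=np.zeros(d.shape,bool); m[v0:v1,u0:u1]=1; m&=(d>0)&(W[...,2]>.05)&(W[...,2]<.16)
xy=s["tcp_pos"][:2]; R_=np.linalg.norm(W[...,:2]-xy,axis=-1)
ty=np.array([np.sin(s["tool_rot"][2]),-np.cos(s["tool_rot"][2])]); Y=((W[...,:2]-xy)@ty)*1000
m&=(R_<.06)&(p.max(-1)<130)
for lo in range(-50,50,8):
    k=m&(Y>=lo)&(Y<lo+8)
    if k.sum()>2: print(lo,k.sum(),"zmin",np.percentile(W[k][:,2],[3,20,50]).round(3))
cv2.imwrite(sys.argv[5],cv2.resize(p[v0:v1,u0:u1,::-1],None,fx=6,fy=6,interpolation=cv2.INTER_CUBIC))
E
python3 -m crank '[{"linear":[0,0,0],"rot":[0,0,0],"gripper":60},{"linear":[0,0,0],"rot":[0,0,0],"gripper":60},{"linear":[0,0,0],"rot":[0,0,0],"gripper":60},{"linear":[0,0,12],"rot":[0,0,0],"gripper":60},{"linear":[0,0,12],"rot":[0,0,0],"gripper":60},{"linear":[0,0,0],"rot":[0,0,0],"gripper":60}]'; python3 tips.py 330 400 150 230 pics/tips.png
```

```text
time_s: 4.85
tcp_pos: [0.5776, 0.2239, 0.0424]
tool_rot: [-3.14, -0.002, 2.744]
wrist_force: [0.1, 1.0, -0.1]
gripper_width: 0.0603
grasp_force: 0.0
-50 27 zmin [0.099 0.121 0.129]
-42 61 zmin [0.085 0.095 0.122]
-34 60 zmin [0.083 0.103 0.135]
-26 20 zmin [0.139 0.143 0.15 ]
-18 32 zmin [0.051 0.059 0.079]
-10 74 zmin [0.053 0.066 0.078]
-2 92 zmin [0.052 0.071 0.076]
6 78 zmin [0.053 0.07  0.086]
14 10 zmin [0.145 0.148 0.153]
22 25 zmin [0.133 0.14  0.149]
30 78 zmin [0.081 0.095 0.117]
38 48 zmin [0.088 0.099 0.122]
46 38 zmin [0.12  0.127 0.132]
```

View pics/tips.png

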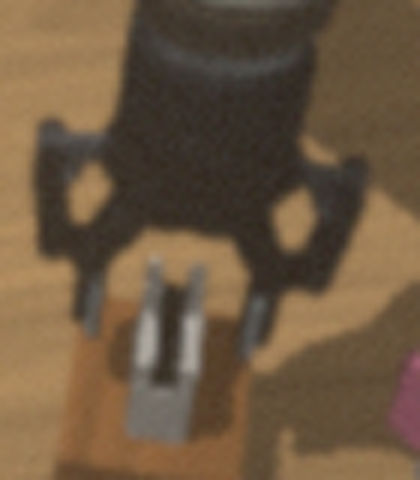

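The open fingertips are at z ≈ 0.081, straddling the block: tips at crop (92,330) and (250,350), block at (165,350). I'll go down another 20 mm and close.

```bash
python3 -m crank '[{"linear":[0,0,10],"rot":[0,0,0],"gripper":60},{"linear":[0,0,10],"rot":[0,0,0],"gripper":60},{"linear":[0,0,0],"rot":[0,0,0],"gripper":60},{"linear":[0,0,0],"rot":[0,0,0],"gripper":15},{"linear":[0,0,0],"rot":[0,0,0],"gripper":15},{"linear":[0,0,0],"rot":[0,0,0],"gripper":15},{"linear":[0,0,0],"rot":[0,0,0],"gripper":15},{"linear":[0,0,0],"rot":[0,0,0],"gripper":15}]'; python3 tips.py 330 400 150 230 pics/x.png;  python3 plan.py .5776 .2239 .142 157.2 4
```

```text
time_s: 5.9
tcp_pos: [0.5789, 0.2244, 0.0248]
tool_rot: [3.141, 0.001, 2.744]
wrist_force: [0.7, 0.6, 4.6]
gripper_width: 0.0255
grasp_force: 59.5
-50 58 zmin [0.111 0.122 0.138]
-42 42 zmin [0.102 0.11  0.114]
-34 37 zmin [0.099 0.107 0.109]
-26 82 zmin [0.067 0.083 0.112]
-18 95 zmin [0.057 0.073 0.104]
-10 93 zmin [0.054 0.072 0.087]
-2 102 zmin [0.055 0.075 0.077]
6 105 zmin [0.054 0.075 0.089]
14 90 zmin [0.063 0.084 0.112]
22 61 zmin [0.064 0.082 0.109]
30 43 zmin [0.1   0.107 0.11 ]
38 56 zmin [0.105 0.111 0.122]
46 61 zmin [0.112 0.125 0.141]
t 5.95 pos [0.5789 0.2244 0.0248] yaw 157.21 rot/row 0.0 F [-0.14 -0.21  5.1 ] M [-0.045 -0.031  0.004] q6 0.77 w 0.0253
[0.3, -0.2, -29.3]
[0.3, -0.2, -29.3]
[0.3, -0.2, -29.3]
[0.3, -0.2, -29.3]
```

Gripped: width 25.5 mm, pad force 60 N. With the block underside at 45 mm, the foot centre coincides with the reported TCP z. Lifting, then measuring the hand-to-rest relation.

```bash
python3 -m crank '[{"linear":[0,0,-10],"rot":[0,0,0],"gripper":15},{"linear":[0,0,-25],"rot":[0,0,0],"gripper":15},{"linear":[0,0,-35],"rot":[0,0,0],"gripper":15},{"linear":[0,0,-30],"rot":[0,0,0],"gripper":15},{"linear":[0,0,0],"rot":[0,0,0],"gripper":15}]'; python3 plan.py .4923 -.2319 .125 201.2 12
```

```text
time_s: 6.58
tcp_pos: [0.5796, 0.2247, 0.1268]
tool_rot: [3.139, 0.003, 2.744]
wrist_force: [-0.3, -0.1, -1.9]
gripper_width: 0.0255
grasp_force: 59.1
t 6.58 pos [0.5796 0.2247 0.1268] yaw 157.21 rot/row -3.67 F [-0.31 -0.1  -1.89] M [ 0.018 -0.007  0.006] q6 0.77 w 0.0255
[-8.0, -37.9, 0.2]
[-5.6, -38.3, 0.2]
[-3.1, -38.6, 0.2]
[-0.7, -38.7, 0.2]
[1.8, -38.7, 0.2]
[4.3, -38.5, 0.2]
[6.7, -38.1, 0.2]
[9.2, -37.6, 0.2]
[11.6, -37.0, 0.2]
[13.9, -36.2, 0.2]
[16.2, -35.2, 0.2]
[18.4, -34.1, 0.2]
```

```bash
python3 -m crank '[{"linear":[-8,-37.9,0],"rot":[0,0,-3.7],"gripper":15},{"linear":[-5.6,-38.3,0],"rot":[0,0,-3.7],"gripper":15},{"linear":[-3.1,-38.6,0],"rot":[0,0,-3.7],"gripper":15},{"linear":[-0.7,-38.7,0],"rot":[0,0,-3.7],"gripper":15},{"linear":[1.8,-38.7,0],"rot":[0,0,-3.7],"gripper":15},{"linear":[4.3,-38.5,0],"rot":[0,0,-3.7],"gripper":15},{"linear":[6.7,-38.1,0],"rot":[0,0,-3.7],"gripper":15},{"linear":[9.2,-37.6,0],"rot":[0,0,-3.7],"gripper":15},{"linear":[11.6,-37,0],"rot":[0,0,-3.7],"gripper":15},{"linear":[13.9,-36.2,0],"rot":[0,0,-3.7],"gripper":15},{"linear":[16.2,-35.2,0],"rot":[0,0,-3.7],"gripper":15},{"linear":[18.4,-34.1,0],"rot":[0,0,-3.7],"gripper":15}]'; python3 -m crank '[{"linear":[0,0,10],"rot":[0,0,0],"gripper":15},{"linear":[0,0,10],"rot":[0,0,0],"gripper":15},{"linear":[0,0,0],"rot":[0,0,0],"gripper":15},{"linear":[0,0,0],"rot":[0,0,0],"gripper":15}]'; python3 plan.py .4923 -.2319 .08 201.2 1
python3 - <<'E'
from h import *
o=[]
for n,(u,v) in(("top",(377,228)),("scene",(190,205))):
    p,d,c=cam(n); np.savez(n+"3.npz",p=p,d=d); o.append(cv2.resize(p[v-50:v+50,u-65:u+65,::-1],(390,300),interpolation=cv2.INTER_CUBIC))
cv2.imwrite("pics/over.png",np.hstack(o))
E
```

```text
time_s: 8.07
tcp_pos: [0.4918, -0.2335, 0.1227]
tool_rot: [3.14, -0.001, -2.762]
wrist_force: [-0.8, 0.8, -1.5]
gripper_width: 0.0251
grasp_force: 59.3
time_s: 8.57
tcp_pos: [0.493, -0.2318, 0.1043]
tool_rot: [3.141, -0.0, -2.763]
wrist_force: [-0.7, -0.2, -1.8]
gripper_width: 0.0256
grasp_force: 59.5
t 8.57 pos [ 0.493  -0.2318  0.1043] yaw -158.33 rot/row 0.47 F [-0.73 -0.23 -1.81] M [-0.033 -0.052  0.031] q6 -0.82 w 0.0256
[0.7, 0.1, 24.3]
```

View pics/over.png

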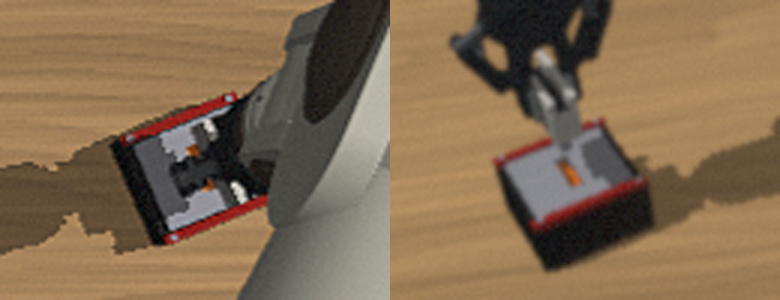

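The scene crop shows the rest held upright just above and behind the slot; the end face is at (565,130) and the orange slot at (570,170). I'll compare rest and slot in the same camera.

Run:
```python
from h import *
s=get_state(); xy=s["tcp_pos"][:2]; a=np.radians(21.3); ex=np.array([np.cos(a),np.sin(a)]); ey=np.array([-np.sin(a),np.cos(a)])
for n,(u,v) in(("scene",(190,205)),("top",(377,228))):
    z=np.load(n+"3.npz"); p,d=z["p"],z["d"]; c=viewer.camera_params(n); W=world(d,c)
    m=np.zeros(d.shape,bool); m[v-50:v+50,u-65:u+65]=1; m&=d>0
    H=cv2.cvtColor(p,cv2.COLOR_RGB2HSV).astype(int)
    q=W-np.r_[xy,0]; X=q[...,:2]@ex*1000; Y=q[...,:2]@ey*1000; Z=W[...,2]*1000
    r=m&(H[...,1]<45)&(p.max(-1)>90)&(Z>118)&(Z<175)&(abs(X)<60)&(abs(Y)<30)
    for nm,k in(("low",r&(Z<150)),("top",r&(Z>160))):
        if k.sum()>5: print(n,"rest",nm,k.sum(),"X",np.percentile(X[k],[2,10,50,90,98]).round(1),"Y",np.percentile(Y[k],[2,10,50,90,98]).round(1),"Z",np.percentile(Z[k],[2,50,98]).round(1))
    o=m&(H[...,0]>8)&(H[...,0]<22)&(H[...,1]>150)&(p.max(-1)>90)&(Z>25)&(Z<62)&(abs(X)<35)&(abs(Y)<35)
    print(n,"orange",o.sum(),"X",np.percentile(X[o],[2,50,98]).round(1),"Y",np.percentile(Y[o],[2,50,98]).round(1),"Z",np.percentile(Z[o],[5,50,95]).round(1))
    pl=m&(H[...,1]<50)&(p.max(-1)>100)&(abs(Z-60)<6)&(abs(X)<60)&(abs(Y)<70); print(n,"plate X",np.percentile(X[pl],[1,99]).round(1),"Y",np.percentile(Y[pl],[1,99]).round(1),np.median(Z[pl]).round(1))
    R0=np.load(n+"0.npz"); c0=c; hs=cv2.cvtColor(R0["p"],cv2.COLOR_RGB2HSV).astype(int); W0=world(R0["d"],c)
    m0=np.zeros(d.shape,bool); m0[185:270,150:225] = n=="scene"; m0[195:270,340:415] |= n=="top"; m0&=R0["d"]>0
    q=W0-np.r_[xy,0]; X=q[...,:2]@ex*1000; Y=q[...,:2]@ey*1000; Z=W0[...,2]*1000
    pl=m0&(hs[...,1]<60)&(R0["p"].max(-1)>110)&(abs(Z-60)<6); k=(abs(X)<8)
    # slot gap: plate-free Y interval along centre strip, x interval along slot line
    sl=m0&~pl&(abs(X)<32)&(abs(Y)<32)&((hs[...,1]>80)|(R0["p"].max(-1)<90)); S=(ray(np.argwhere(sl)[:,::-1],c,.06)[:,:2]-xy)*1000
    print(n,"slot mean ray X,Y",(S@ex).mean().round(1),(S@ey).mean().round(1),"ext",np.percentile(S@ex,[2,98]).round(1),np.percentile(S@ey,[2,98]).round(1))
```

```text
scene rest low 79 X [24.4 33.4 35.4 37.4 37.9] Y [-14.  -13.2  -3.2   7.2   9.1] Z [124.6 138.1 148.8]
scene rest top 96 X [-30.6 -21.   19.7  36.   37.7] Y [-13.8 -13.    5.6  10.1  11.1] Z [160.8 169.1 171.8]
scene orange 20 X [-23.4  -9.1   3.6] Y [1.  4.  7.5] Z [43.9 45.8 47.5]
scene plate X [-38.5  40.1] Y [-45.4  40.5] 58.9
scene slot mean ray X,Y 4.8 0.3 ext [-12.2  20.3] [-4.5  5.5]
top rest low 10 X [-31.6 -29.8  -0.6  33.2  33.2] Y [11.8 12.1 12.7 13.4 13.8] Z [127.2 129.6 146.2]
top rest top 38 X [-35.4 -33.4  -1.1  30.6  33.3] Y [-3.8  5.1  9.1 11.3 11.9] Z [160.5 170.8 173.5]
top orange 15 X [-20.4  11.   18.7] Y [-4.5 -2.8  1.8] Z [45.1 48.1 51.5]
top plate X [-41.   45.2] Y [-43.4  47.8] 61.1
top slot mean ray X,Y -0.8 0.4 ext [-20.3  18.4] [-5.6  6. ]
```

```bash
python3 -m crank '[{"linear":[0,1,12],"rot":[0,0,0.5],"gripper":15},{"linear":[0,0,12],"rot":[0,0,0],"gripper":15},{"linear":[0,0,10],"rot":[0,0,0],"gripper":15},{"linear":[0,0,0],"rot":[0,0,0],"gripper":15},{"linear":[0,0,0],"rot":[0,0,0],"gripper":15}]'; python3 plan.py .4923 -.2319 .08 201.2 1;python3 -m crank '[{"linear":[0,0,3],"rot":[0,0,0],"gripper":15},{"linear":[0,0,1],"rot":[0,0,0],"gripper":15},{"linear":[0,0,1],"rot":[0,0,0],"gripper":15},{"linear":[0,0,0],"rot":[0,0,0],"gripper":15}]'
```

```text
time_s: 9.3
tcp_pos: [0.4925, -0.2317, 0.0705]
tool_rot: [-3.141, 0.0, -2.773]
wrist_force: [0.6, 0.5, -2.4]
gripper_width: 0.0255
grasp_force: 59.5
t 9.3 pos [ 0.4925 -0.2317  0.0705] yaw -158.89 rot/row -0.09 F [ 0.55  0.51 -2.42] M [-0.014  0.002  0.001] q6 -0.81 w 0.0255
[0.3, -0.1, -9.5]
time_s: 9.8
tcp_pos: [0.4925, -0.2316, 0.0653]
tool_rot: [3.142, 0.0, -2.773]
wrist_force: [-0.3, -0.4, -2.3]
gripper_width: 0.0254
grasp_force: 59.5
```

```bash
python3 -m crank '[{"linear":[0,0,1],"rot":[0,0,0],"gripper":15},{"linear":[0,0,1],"rot":[0,0,0],"gripper":15},{"linear":[0,0,0],"rot":[0,0,0],"gripper":15}]'; python3 -m crank '[{"linear":[0,0,1],"rot":[0,0,0],"gripper":15},{"linear":[0,0,0],"rot":[0,0,0],"gripper":15}]'
```

```text
time_s: 10.18
tcp_pos: [0.4924, -0.2316, 0.0632]
tool_rot: [3.141, -0.0, -2.773]
wrist_force: [0.7, -0.7, -2.2]
gripper_width: 0.0253
grasp_force: 59.5
time_s: 10.42
tcp_pos: [0.4924, -0.2316, 0.0622]
tool_rot: [3.141, -0.0, -2.773]
wrist_force: [0.6, 0.2, -1.2]
gripper_width: 0.0253
grasp_force: 59.5
```

```bash
python3 -m crank '[{"linear":[0,0,1],"rot":[0,0,0],"gripper":15},{"linear":[0,0,0],"rot":[0,0,0],"gripper":15}]'; python3 -m crank '[{"linear":[0,0,1],"rot":[0,0,0],"gripper":15},{"linear":[0,0,0],"rot":[0,0,0],"gripper":15}]'
```

```text
time_s: 10.68
tcp_pos: [0.4924, -0.2316, 0.0612]
tool_rot: [3.142, -0.0, -2.773]
wrist_force: [-0.4, 0.2, -1.2]
gripper_width: 0.0254
grasp_force: 59.5
time_s: 10.92
tcp_pos: [0.4924, -0.2316, 0.0602]
tool_rot: [3.141, -0.0, -2.773]
wrist_force: [-1.0, 0.9, -2.3]
gripper_width: 0.0252
grasp_force: 59.5
```

No contact by z = 0.060, so the foot seems to be in the slot. Continuing carefully.

```bash
python3 -m crank '[{"linear":[0,0,1.5],"rot":[0,0,0],"gripper":15},{"linear":[0,0,1.5],"rot":[0,0,0],"gripper":15},{"linear":[0,0,0],"rot":[0,0,0],"gripper":15}]'; python3 -m crank '[{"linear":[0,0,1.5],"rot":[0,0,0],"gripper":15},{"linear":[0,0,1.5],"rot":[0,0,0],"gripper":15},{"linear":[0,0,0],"rot":[0,0,0],"gripper":15}]'
```

```text
time_s: 11.3
tcp_pos: [0.4923, -0.2316, 0.0571]
tool_rot: [3.141, -0.0, -2.773]
wrist_force: [0.9, -0.1, -1.7]
gripper_width: 0.0253
grasp_force: 59.5
time_s: 11.68
tcp_pos: [0.4924, -0.2316, 0.0541]
tool_rot: [3.141, -0.0, -2.773]
wrist_force: [-0.1, -0.5, -1.7]
gripper_width: 0.0255
grasp_force: 59.5
```

```bash
python3 -m crank '[{"linear":[0,0,1.5],"rot":[0,0,0],"gripper":15},{"linear":[0,0,1.5],"rot":[0,0,0],"gripper":15},{"linear":[0,0,0],"rot":[0,0,0],"gripper":15}]'
```

```text
time_s: 12.05
tcp_pos: [0.4924, -0.2316, 0.0511]
tool_rot: [3.141, -0.0, -2.773]
wrist_force: [-0.4, 0.8, -0.8]
gripper_width: 0.0253
grasp_force: 59.5
```

```bash
python3 -m crank '[{"linear":[0,0,1.5],"rot":[0,0,0],"gripper":15},{"linear":[0,0,1.5],"rot":[0,0,0],"gripper":15},{"linear":[0,0,0],"rot":[0,0,0],"gripper":15}]'; python3 -m crank '[{"linear":[0,0,1.5],"rot":[0,0,0],"gripper":15},{"linear":[0,0,1],"rot":[0,0,0],"gripper":15},{"linear":[0,0,0],"rot":[0,0,0],"gripper":15}]'
```

```text
time_s: 12.42
tcp_pos: [0.4926, -0.2317, 0.0486]
tool_rot: [-3.141, 0.0, -2.773]
wrist_force: [-1.8, 0.3, 5.0]
gripper_width: 0.0255
grasp_force: 60.2
time_s: 12.8
tcp_pos: [0.4925, -0.2316, 0.0458]
tool_rot: [-3.141, 0.0, -2.773]
wrist_force: [-0.2, 1.6, 4.8]
gripper_width: 0.0251
grasp_force: 60.2
```

The spring is felt, at the expected height. I'll go 3 mm deeper, then start the quarter turn about the rest's axis, which lies about 1 mm along tool x.

```bash
python3 -m crank '[{"linear":[0,0,1.5],"rot":[0,0,0],"gripper":15},{"linear":[0,0,1.5],"rot":[0,0,0],"gripper":15},{"linear":[0,0,0],"rot":[0,0,0],"gripper":15}]'; python3 -m crank '[{"linear":[0,-0.1,0],"rot":[0,0,5],"gripper":15},{"linear":[0,-0.1,0],"rot":[0,0,5],"gripper":15},{"linear":[0,0,0],"rot":[0,0,0],"gripper":15}]'; python3 plan.py .4923 -.2319 .04 111.2 9
```

```text
time_s: 13.18
tcp_pos: [0.4926, -0.2317, 0.0429]
tool_rot: [-3.141, 0.0, -2.773]
wrist_force: [-1.4, 1.2, 5.8]
gripper_width: 0.0255
grasp_force: 60.3
time_s: 13.55
tcp_pos: [0.4931, -0.2321, 0.0432]
tool_rot: [-3.141, 0.001, -2.949]
wrist_force: [-0.7, -0.7, 6.7]
gripper_width: 0.0254
grasp_force: 60.4
t 13.55 pos [ 0.4931 -0.2321  0.0432] yaw -168.96 rot/row 8.87 F [-0.69 -0.74  6.69] M [ 0.044  0.087 -0.069] q6 -0.63 w 0.0254
[0.1, 0.0, 0.4]
[0.1, 0.0, 0.4]
[0.1, 0.0, 0.4]
[0.1, -0.0, 0.4]
[0.1, -0.0, 0.4]
[0.1, -0.0, 0.4]
[0.1, -0.0, 0.4]
[0.1, -0.1, 0.4]
[0.1, -0.1, 0.4]
```

```bash
python3 -m crank '[{"linear":[0,-0.2,0],"rot":[0,0,8],"gripper":15},{"linear":[0,-0.2,0],"rot":[0,0,8],"gripper":15},{"linear":[0,0,0],"rot":[0,0,0],"gripper":15}]'; python3 -m crank '[{"linear":[0,-0.2,0],"rot":[0,0,8],"gripper":15},{"linear":[0,-0.2,0],"rot":[0,0,8],"gripper":15},{"linear":[0,0,0],"rot":[0,0,0],"gripper":15}]'
```

```text
time_s: 13.92
tcp_pos: [0.4931, -0.2325, 0.0432]
tool_rot: [-3.141, 0.001, 3.054]
wrist_force: [-0.6, 0.1, 6.2]
gripper_width: 0.0256
grasp_force: 60.5
time_s: 14.3
tcp_pos: [0.4931, -0.2329, 0.0432]
tool_rot: [-3.141, 0.001, 2.775]
wrist_force: [-1.1, 0.2, 6.6]
gripper_width: 0.0252
grasp_force: 60.5
```

```bash
python3 -m crank '[{"linear":[0,-0.2,0],"rot":[0,0,8],"gripper":15},{"linear":[0,-0.2,0],"rot":[0,0,8],"gripper":15},{"linear":[0,0,0],"rot":[0,0,0],"gripper":15}]'; python3 -m crank '[{"linear":[0,-0.2,0],"rot":[0,0,8],"gripper":15},{"linear":[0,-0.2,0],"rot":[0,0,8],"gripper":15},{"linear":[0,-0.2,0],"rot":[0,0,8],"gripper":15},{"linear":[0,0,0],"rot":[0,0,0],"gripper":15}]'; python3 plan.py .4923 -.2319 .05 111.2 2
```

```text
time_s: 14.68
tcp_pos: [0.4929, -0.2333, 0.0432]
tool_rot: [3.141, 0.001, 2.496]
wrist_force: [0.1, 0.1, 5.9]
gripper_width: 0.0254
grasp_force: 60.5
time_s: 15.18
tcp_pos: [0.4925, -0.2337, 0.0432]
tool_rot: [3.141, 0.001, 2.077]
wrist_force: [0.2, -0.1, 5.6]
gripper_width: 0.0255
grasp_force: 60.5
t 15.18 pos [ 0.4925 -0.2337  0.0432] yaw 118.99 rot/row 3.9 F [ 0.23 -0.1   5.63] M [ 0.017  0.01  -0.013] q6 0.62 w 0.0255
[0.8, 0.3, -3.4]
[0.8, 0.3, -3.4]
```

```bash
python3 -m crank '[{"linear":[0,-0.2,0],"rot":[0,0,7.8],"gripper":15},{"linear":[0,0,0],"rot":[0,0,0],"gripper":15},{"linear":[0,0,-1.5],"rot":[0,0,0],"gripper":15},{"linear":[0,0,-1.5],"rot":[0,0,0],"gripper":15},{"linear":[0,0,-1.5],"rot":[0,0,0],"gripper":15},{"linear":[0,0,0],"rot":[0,0,0],"gripper":15}]';  python3 -m crank '[{"linear":[0,0,-1],"rot":[0,0,0],"gripper":15},{"linear":[0,0,0],"rot":[0,0,0],"gripper":15}]'
```

```text
time_s: 15.92
tcp_pos: [0.4922, -0.2337, 0.0476]
tool_rot: [3.141, 0.001, 1.943]
wrist_force: [1.7, -1.2, 3.6]
gripper_width: 0.0256
grasp_force: 60.3
time_s: 16.18
tcp_pos: [0.4921, -0.2336, 0.0485]
tool_rot: [3.141, 0.001, 1.943]
wrist_force: [3.1, -1.5, 3.9]
gripper_width: 0.0252
grasp_force: 60.2
```

```bash
python3 -m crank '[{"linear":[0,0,-1],"rot":[0,0,0],"gripper":15},{"linear":[0,0,0],"rot":[0,0,0],"gripper":15}]'
```

```text
time_s: 16.42
tcp_pos: [0.4918, -0.2335, 0.0494]
tool_rot: [3.141, 0.0, 1.943]
wrist_force: [2.7, -1.2, 3.8]
gripper_width: 0.0251
grasp_force: 60.2
```

The foot is above the ridge level and still sprung, so it is in the groove. Releasing.

```bash
python3 -m crank '[{"linear":[0,0,0],"rot":[0,0,0],"gripper":60},{"linear":[0,0,0],"rot":[0,0,0],"gripper":60},{"linear":[0,0,0],"rot":[0,0,0],"gripper":60},{"linear":[0,0,0],"rot":[0,0,0],"gripper":60},{"linear":[0,0,-20],"rot":[0,0,0],"gripper":60},{"linear":[0,0,-40],"rot":[0,0,0],"gripper":60},{"linear":[0,0,-50],"rot":[0,0,0],"gripper":60},{"linear":[0,0,-50],"rot":[0,0,0],"gripper":60},{"linear":[0,0,0],"rot":[0,0,0],"gripper":60}]'
python3 - <<'E'
from h import *
s=get_state(); a=np.radians(21.2); ex=np.array([np.cos(a),np.sin(a)]); ey=np.array([-np.sin(a),np.cos(a)])
p,d,c=cam("scene"); W=world(d,c); q=W[...,:2]-[.4925,-.231]; X=q@ex*1000; Y=q@ey*1000; Z=W[...,2]*1000
r=(d>0)&(abs(X)<50)&(abs(Y)<60)&(Z>100)&(Z<130); w=W[r]
b=cv2.minAreaRect((w[:,:2]*1000).astype(np.float32)); print(r.sum(),b,"ztop",np.percentile(w[:,2],[5,50,95]))
cv2.imwrite("pics/end.png",cv2.resize(p[120:260,110:270,::-1],(640,560),interpolation=cv2.INTER_CUBIC))
E
```

```text
time_s: 17.55
tcp_pos: [0.493, -0.2341, 0.2136]
tool_rot: [3.137, 0.005, 1.943]
wrist_force: [0.5, -0.4, 0.3]
gripper_width: 0.0603
grasp_force: 0.0
302 ((494.7107849121094, -232.74551391601562), (30.88019561767578, 69.86164093017578), 20.696537017822266) ztop [0.10099641 0.11136635 0.11631908]
```

View pics/end.png

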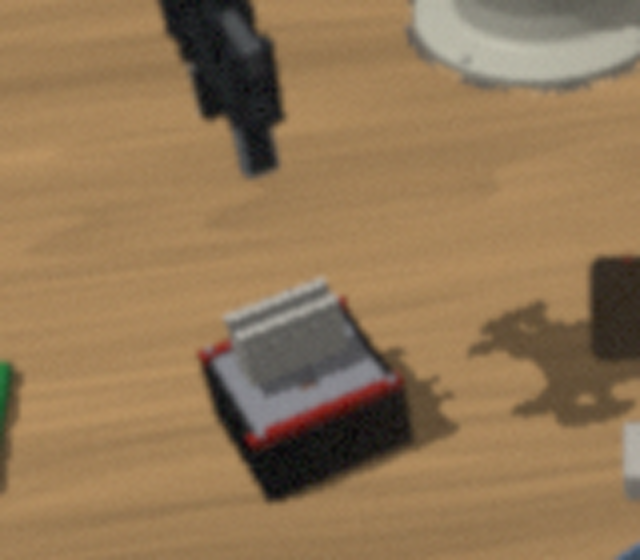

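The rest stands upright on the mount at (290,335), lengthwise along the rails, with its top at z ≈ 0.116 (116 mm expected when locked). Its yaw is within 1° of the mount's y, and the gripper is clear.

```bash
python3 -c "
from workcell import order
print(order.close_job())"
```

```text
the job is handed in; nothing more can be done
None
```

I mounted the phone rest on the desk mount, let it go and handed the job in after about 18 s; the cameras show it upright, aligned within 1° of the locked direction and at the locked height, but the call returned no verdict.

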